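Wring the two setting blocks together in the corner jig

TASK

The framer sets the router height with a stack of two equal-sized flat aluminium blocks standing in the wooden corner jig; the hollowed upper block lies skewed and shifted on the lower one. Wring it home with the fingertips in its hollow: press it down firmly but without forcing it, and while pressing slide it, never lifting it off, into the corner of the two fences until the blocks lie squarely face to face with all their edges flush. Leave the stack standing in the jig's corner, let go, and do not disturb the things around it.

Things in the scene. Friction and masses are not known exactly. Their poses are not given: they have to be found in the camera images.
- jig: Wooden corner jig fixed to the bench: plywood base 200 (x) x 130 (y) x 15 mm with two dark fences, 18 mm thick, their tops 53 mm above the bench. Origin: centre of the base's underside, z up. The end fence closes the +x end, inner face at x = +82 mm; the side fence runs along the whole +y side, inner face at y = +47 mm. The other two sides are open.
- corner (a point): The inner corner where the two fences meet, 40 mm above the bench, at the height of the seam between the blocks; axes as the jig's. The fences reach 13 mm higher than this, so the upper block can be pushed against both.
- lower: Lower setting block, a plain loose aluminium slab 110 (x) x 70 (y) x 25 mm, 0.52 kg, on the jig's base in the fences' corner with about 0.5 mm play to each, its axes along the jig's; it should stay there. Origin: centre of its underside, 15 mm above the bench. Its top face, 40 mm above the bench, is the lower wringing face.
- upper: Upper setting block, loose aluminium, 110 (x) x 70 (y) x 20 mm, 0.3 kg. Origin: centre of its flat underside, z up. It is home when its x, y and yaw are the lower block's. It starts 30 to 44 mm short of that towards the lower block's -x, overhanging that end (pressed beyond the lower block's edge it tips), 11 to 18 mm towards -y, skewed up to 0.13 rad.
- hollow (a point): Centre of the floor of the upper block's rectangular finger hollow, 70 (x) x 46 (y) mm, 10 mm deep, in the middle of its top; floor 10 mm above its underside, rim 20 mm wide at the x ends and 12 mm at the y sides. Fingers press the floor with 5 to 20 N while sliding (the blocks must bear on each other with over 7 N; over 80 N is forcing). Pressed aluminium drags noticeably.
- can: Bystander: white spray can standing up, 66 mm across, 190 mm high; origin at the centre of its foot.
- case: Bystander: grey plastic bit case lying flat, 170 x 95 x 34 mm; origin at the centre of its underside.
- drill: Bystander: green power drill lying on its side, about 240 x 180 x 62 mm; origin under its motor barrel.
- clamp: Bystander: bar clamp lying flat, 260 x 105 x 25 mm; origin under the middle of its bar.
Things that resemble listed ones, but are neither listed nor needed, are in the scene too. What is shaped like the jig but pink or red is not meant.

How it is judged (in metres and radians):
On the way, in this order (a step that is already met when the one before it is completed fails the run):
1. the upper block is pressed onto the lower one (more than 7 N between them, contact by the fingers) while still more than 20 mm short of the end (contact force between upper and lower above 7 N and contact force between the fingers and upper above 2 N and x of upper in the frame of lower below -0.02 m), for 0.15 s.
2. it is still pressed (more than 7 N) when it slides through the last 16 to 5 mm (contact force between upper and lower above 7 N and contact force between the fingers and upper above 2 N and x of upper in the frame of lower between -0.016 and -0.005 m), for 0.1 s.
3. it arrives pressed and flush: within 3 mm of the lower block's outline both ways (contact force between upper and lower above 7 N and x of upper in the frame of lower between -0.003 and 0.003 m and y of upper in the frame of lower between -0.003 and 0.003 m), for 0.1 s.
At the end, for the whole second after the job is handed in: The upper block rests flat on the lower one, their outlines flush within 2.5 mm in x and y and 0.035 rad in yaw; the lower block still stands in the jig's corner (within 3 mm, 0.035 rad); both at rest and released (x of upper in the frame of lower between -0.0025 and 0.0025 m and y of upper in the frame of lower between -0.0025 and 0.0025 m and z of upper in the frame of lower between 0.0235 and 0.0265 m and angle between the x axis of upper and the x axis of lower, either way round below 0.035 rad and angle between upper's own z axis and vertical below 0.03 rad and x of lower in the frame of jig between 0.0235 and 0.0295 m and y of lower in the frame of jig between 0.0085 and 0.0145 m and angle between the x axis of lower and the x axis of jig, either way round below 0.035 rad and linear speed of each of upper, lower below 0.01 m/s); the robot touches nothing.
It fails at once if the upper block is lifted off the lower one (its centre more than 8 mm above the lower block's top) (z of upper in the frame of lower above 0.033 m).
It fails at once if the blocks are forced together with more than 80 N (contact force between upper and lower above 80 N).
It fails at once if a bystander is shifted more than 15 mm (distance of any of can, case, drill, clamp from where it was at the start of the episode above 0.015 m).
It also fails if it takes over 51 s, if anything falls off the work surface, if the arm or the gripper's body presses on something with over 40 N, if the wrist force passes 120 N, or if a joint passes its speed limit or range.

ROBOT

A 6-joint arm with a two-finger parallel gripper is mounted at the origin on the work surface. World frame = base frame: x ahead of the robot, y to its left, z up, the work surface at z = 0. Lengths are in mm, angles in rad, forces in N, time in s.
With the tool pointing down it reaches from about 275 to 1000 mm from the base axis. Payload 8.4 kg.
Tool frame: the origin (TCP) lies midway between the tips of the shut fingers; the grasp point (between the pads) lies 19 mm behind it; z points along the fingers, y is the line along which they close (so a half turn about z gives the same grasp; the last joint's range is limited). The gripper opens to 85 mm and grips with 20 to 120 N. Pads are 22 mm wide; open, the fingers measure 114 mm over their backs; the gripper's body (76 mm by 85 mm) begins 54 mm behind the grasp point. The pads swing forward as they close: fully open they stand 13 mm farther back than shut.
Start: joints at [-1.267, 0.353, 1.633, -0, 1.155, -0.002], TCP at [188.159, -596.007, 231.281] pointing down, gripper open.
Joint ranges: [-2.63, 2.63], [-0.92, 2.1], [0.06, 2.66], [-1.3, 4.44], [0, 2.69], [-3.02, 3.02]. Speed limits (rad/s): [2.22, 2.22, 2.79, 3.14, 3.14, 3.14].

INTERFACE

Orientations are given as [roll, pitch, yaw] about the fixed x, y, z axes, in that order (R = Rz(yaw) Ry(pitch) Rx(roll)).
In Python, from rig import * gives the robot as it stands.
- The arm moves only by the shell command python3 -m jog 'ROWS' [FORCE]. ROWS is JSON, a list of rows, each an object of numbers: "x", "y", "z": the shift along the tool's x, y, z in cm; "spin": the turn about the tool's z in rad; "grip": the closure, from 0 (fully open) to 1 (shut). In form: [{"x": .., "y": .., "z": .., "spin": .., "grip": ..}, ...]. A call has 1 to 20 rows; each row shifts and turns the commanded pose from where the row before left it, along the tool's axes as they then stand; what a row does not reach is not made up. A row lasts 1/12 s, in which the tool goes at most 41.7 mm and 7.16 degrees, less where a joint would pass 70% of its speed; a pose out of reach is approached as far as the arm can. A call with a gripper value outside its range is refused whole. The fingers move at their own pace and stop on an object; FORCE is the grip in N (left out, the last holds). Time passes only in rows, so rows that do not move let the fingers close. It gives the time, the measured TCP pose, the force, the opening and the grip force at its end, in the units of the state.
- sense(): the state, without advancing time (a new reading comes with each control period).
- grab_frame(name): name is "side" or "top"; returns a dict with "pixels" (480x640x3 uint8, blue, green, red), "camera_matrix" (3x3 intrinsics, pixels), "k1" (the pictures are not rectified: a ray, as slopes to the right and down, at radius r is drawn at 1 + k1 r^2 times it, then the intrinsics apply), "rvec" (rotation vector, rad) and "tvec" (3), from world to camera coordinates, as OpenCV has them. Camera axes: x right, y down, z forward; pixel columns grow to the right and rows downward; lengths in mm; the calibration is good to about 2 mm. A picture is of the moment at which its call begins. There is no depth.
- sign_off(): hands the job in; it is judged then, once.
The state is a dict: "clock": time; "qpos": joint angles; "qvel": joint speeds; "joint_efforts": joint torques, N m; "eef_pos": TCP position; "tcp_rot": TCP orientation; "contact_force": force on the tool from outside, world axes, zero at the start; "wrist_torque": the same for the moment, N m; "opening": opening from 0.0 (shut) to 1.0 (fully open); "grasp_force": force on a finger pad.
Only numpy, scipy, OpenCV 4.12 (cv2) and the standard library are available. Lean on these libraries where they do the work, as an engineer would, in place of code of your own. Each camera call takes 0.05 s, during which the arm holds its last target. There are 200 camera calls.

## Working session

There is one attempt and no reset: what is moved stays moved. The work goes in short steps, Python scripts to look and compute and a shell command to move; the robot and the scene stay as the last step left them, time stands still between calls to the robot, and variables do not carry over. Pictures are saved under pics/ and viewed, at most 10 in all, crops included, and the job is handed in when it is done.

```bash
mkdir -p pics && ls && cat > h.py <<'E'
from rig import *
import numpy as np, cv2
def snap(name,fn):
    f=grab_frame(name); cv2.imwrite('pics/'+fn,f['pixels'])
    import pickle; pickle.dump(f,open('pics/'+name+'.pkl','wb')); return f
def load(name):
    import pickle; return pickle.load(open('pics/'+name+'.pkl','rb'))
def ray(f,u,v):
    K=np.array(f['camera_matrix'],float)
    d=np.array([(u-K[0,2])/K[0,0],(v-K[1,2])/K[1,1]]); s=d.copy()
    for _ in range(30): s=d/(1+f['k1']*(s@s))
    R=cv2.Rodrigues(np.array(f['rvec'],float))[0]; t=np.array(f['tvec'],float).ravel()
    return -R.T@t, R.T@np.array([s[0],s[1],1.])
def at(f,u,v,z):
    c,d=ray(f,u,v); return c+d*(z-c[2])/d[2]
def proj(f,P):
    R=cv2.Rodrigues(np.array(f['rvec'],float))[0]; t=np.array(f['tvec'],float).ravel()
    p=R@np.array(P,float)+t; s=p[:2]/p[2]; s=s*(1+f['k1']*(s@s)); K=np.array(f['camera_matrix'])
    return K[0,0]*s[0]+K[0,2],K[1,1]*s[1]+K[1,2]
E
python3 - <<'E'
from h import *
for n in('top','side'):
    f=snap(n,n+'0.png'); print(n,ray(f,320,240),f['k1'],f['camera_matrix'][0][0])
print(sense())
E
```

```text
pics
top (array([ 335.81367929,   -5.87071699, 1447.12011433]), array([ 0.09643942,  0.00899438, -0.99535675])) -0.1049432928416348 559.4083050427412
side (array([-59.29659905, 856.64106697, 786.61374198]), array([ 0.42346367, -0.70160674, -0.57310537])) -0.08148268728360057 493.621021964876
{'clock': 0.1, 'qpos': array([-1.26738613e+00,  3.53583626e-01,  1.63404647e+00, -1.15703280e-05,
        1.15520883e+00, -2.38262443e-03]), 'qvel': array([ 1.07939057e-03, -1.13751796e-03, -1.63240703e-03,  1.36857953e-04,
        6.73965839e-05,  2.11477824e-03]), 'joint_efforts': array([ 8.04498723e-04, -6.06355906e+01, -3.42820072e+01,  4.47702598e-05,
        4.03892001e-03,  1.96576877e-05]), 'eef_pos': array([ 188.03637479, -595.59963925,  230.63948583]), 'tcp_rot': array([-3.14034636e+00,  7.61019224e-06,  3.05797499e-01]), 'contact_force': array([-0.48437334,  1.57390174, -0.15966056]), 'wrist_torque': array([ 0.00651921, -0.02165823, -0.00129093]), 'grasp_force': 0.0, 'opening': 0.9998738511134981}
```

View pics/top0.png

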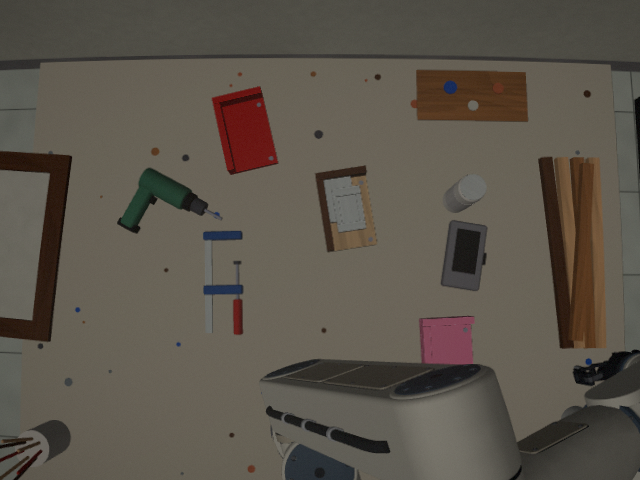

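View pics/side0.png

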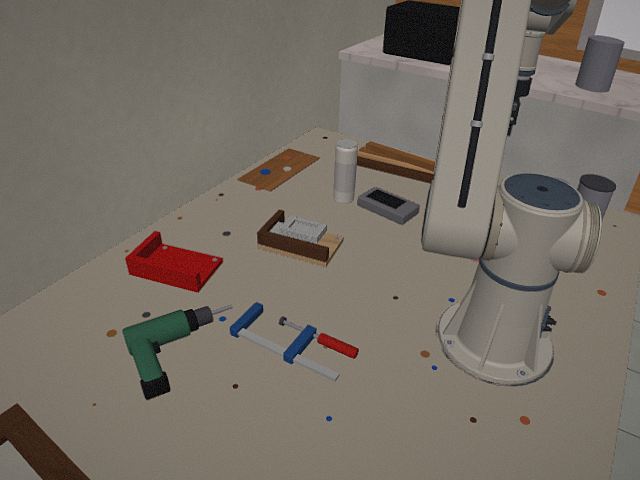

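The real jig is the wooden one at top (347,208) / side (300,238). The lookalikes are the red tray (245,130) and the pink one (447,340), plus the wood board at (470,95). I'll check the choice in a close crop.

```bash
python3 - <<'E'
from h import *
a=load('top')['pixels'][158:258,305:390]; b=load('side')['pixels'][200:275,245:355]
cv2.imwrite('pics/ct.png',cv2.convertScaleAbs(cv2.resize(a,None,fx=6,fy=6,interpolation=cv2.INTER_CUBIC),alpha=1.5))
cv2.imwrite('pics/cs.png',cv2.convertScaleAbs(cv2.resize(b,None,fx=7,fy=7,interpolation=cv2.INTER_CUBIC),alpha=1.3))
E
```

```text
(no output)
```

View pics/ct.png

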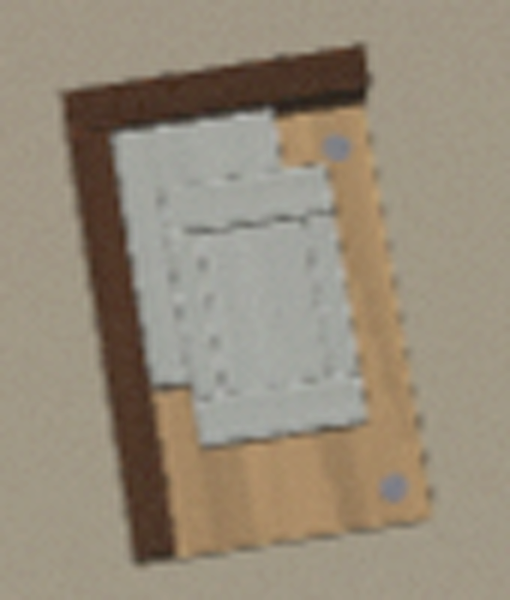

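View pics/cs.png

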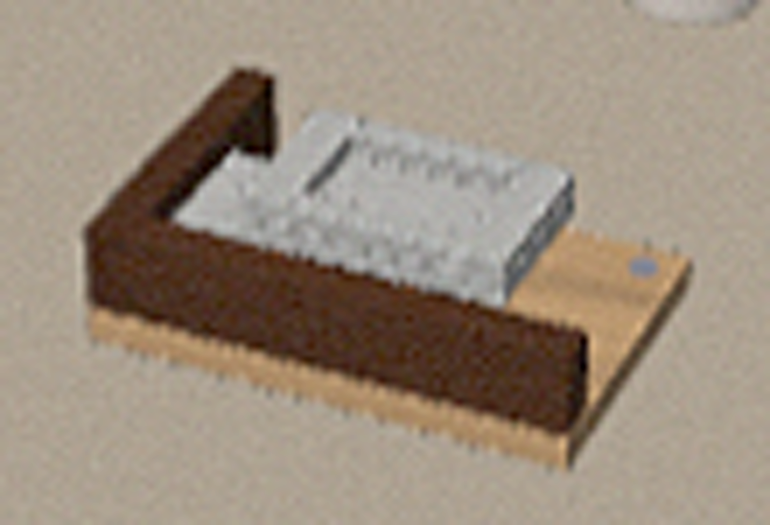

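The crop confirms the wooden jig: dark fences at +x and +y, the lower slab in the corner, and the hollowed block shifted to -x/-y. Next I fit the poses from the read corners against the known sizes.

```bash
cat > fit.py <<'E'
from h import *
from scipy.optimize import least_squares
def fit(f,g,obj,img,x0):
    def w(p): 
        c,s=np.cos(p[2]),np.sin(p[2]); return [(p[0]+c*a-s*b,p[1]+s*a+c*b,z) for a,b,z in obj]
    def r(p): return np.ravel([np.subtract(proj(f if k=='t' else g,P),q[:2]) for P,(k,*q) in zip(w(p),img)])
    s=least_squares(r,x0,loss='soft_l1'); return s.x,np.round(r(s.x).reshape(-1,2),1)
E
python3 - <<'E'
from fit import *
f,g=load('top'),load('side')
T=lambda u,v:('t',305+u/6-.4,158+v/6-.4); S=lambda u,v:('s',245+u/7-.4,200+v/7-.4)
jig=[(100,65,53),(100,-65,53),(-100,65,53),(-100,-65,15),(100,65,53),(-100,65,53),(-100,-65,15),(100,65,0)]
ji=[T(63,92),T(364,45),T(137,563),T(430,520),S(88,233),S(586,333),S(692,262),S(90,340)]
x0=at(f,347,208,40); 
print('cam', x0)
for nm,F in(('both',slice(0,8)),('top',slice(0,4)),('side',slice(4,8))):
    print(nm,*fit(f,g,jig[F],ji[F],[x0[0],x0[1],.15]))
low=[(55,35,40),(55,-35,40),(-55,35,40)]
print('low',*fit(f,g,low,[T(113,133),T(275,108),T(157,388)],[x0[0],x0[1],.15]))
up=[(55,35,60),(55,-35,60),(-55,-35,60),(-55,35,60)]
ui=[T(160,186),T(327,166),T(366,418),T(200,440)]
us=[S(318,108),S(575,175),S(505,262)]; 
us_o=[(55,-35,60),(-55,-35,60),(-55,35,60)]
print('up',*fit(f,g,up,ui,[x0[0],x0[1],.15]))
print('upboth',*fit(f,g,up+us_o,ui+us,[x0[0],x0[1],.15]))
E
```

```text
cam [554.34262293 -61.08020304  40.        ]
both [ 5.52716788e+02 -5.92734668e+01  1.68723527e-01] [[-0.4  0.5]
 [-0.1  0.3]
 [-0.  -0.4]
 [ 1.  -0.1]
 [-0.3 -0.7]
 [-1.2  3.4]
 [ 0.6 -0.7]
 [ 0.3  0.2]]
top [ 5.52919003e+02 -5.90056851e+01  1.62197653e-01] [[-0.3  0.3]
 [ 0.1  0.3]
 [-0.4 -0.6]
 [ 0.7 -0. ]]
side [ 5.54822603e+02 -6.16417374e+01  2.03330346e-01] [[-0.3 -0.5]
 [-0.1  2.2]
 [ 0.  -2.1]
 [ 0.4  0.4]]
low [ 5.78176023e+02 -4.47996966e+01  1.74517414e-01] [[ 0.   0.3]
 [ 0.  -0.1]
 [-0.1 -0.2]]
up [ 5.51520176e+02 -6.39842989e+01  1.50248246e-01] [[ 0.2 -0.1]
 [-0.1 -0.7]
 [-0.   0.2]
 [-0.1  0.5]]
upboth [ 5.51311997e+02 -6.38970187e+01  1.53233880e-01] [[ 0.1 -0. ]
 [-0.2 -0.7]
 [ 0.   0.3]
 [-0.1  0.7]
 [ 0.1 -0.4]
 [ 0.1 -0.6]
 [-0.3  0.3]]
```

```bash
python3 -m jog '[{"x":2.85,"y":-2.23,"grip":0.76},{"x":2.85,"y":-2.23,"grip":0.76},{"x":2.85,"y":-2.23,"grip":0.76},{"x":2.85,"y":-2.23,"grip":0.76},{"x":2.85,"y":-2.23,"grip":0.76},{"x":2.85,"y":-2.23,"grip":0.76},{"x":2.85,"y":-2.23,"grip":0.76},{"x":2.85,"y":-2.23,"grip":0.76},{"x":2.85,"y":-2.23,"grip":0.76},{"x":2.85,"y":-2.23,"grip":0.76},{"x":2.85,"y":-2.23,"grip":0.76},{"x":2.85,"y":-2.23,"grip":0.76},{"x":2.85,"y":-2.23,"grip":0.76},{"x":2.85,"y":-2.23,"grip":0.76},{"x":2.85,"y":-2.23,"grip":0.76},{"x":2.85,"y":-2.23,"grip":0.76},{"x":2.85,"y":-2.23,"grip":0.76},{"x":2.85,"y":-2.23,"grip":0.76}]' 20
python3 -m jog '[{"spin":-0.12},{"spin":-0.12},{"spin":-0.12},{"spin":-0.12},{"spin":-0.12},{"spin":-0.12},{"spin":-0.12},{"spin":-0.12},{"spin":-0.12},{"spin":-0.12},{"spin":-0.12},{"spin":-0.12},{},{},{}]'
```

```text
schema error: expected keys x, y, z, spin, grip
schema error: expected keys x, y, z, spin, grip
```

```bash
python3 -m jog '[{"x":2.85,"y":-2.23,"z":0,"spin":0,"grip":0.76},{"x":2.85,"y":-2.23,"z":0,"spin":0,"grip":0.76},{"x":2.85,"y":-2.23,"z":0,"spin":0,"grip":0.76},{"x":2.85,"y":-2.23,"z":0,"spin":0,"grip":0.76},{"x":2.85,"y":-2.23,"z":0,"spin":0,"grip":0.76},{"x":2.85,"y":-2.23,"z":0,"spin":0,"grip":0.76},{"x":2.85,"y":-2.23,"z":0,"spin":0,"grip":0.76},{"x":2.85,"y":-2.23,"z":0,"spin":0,"grip":0.76},{"x":2.85,"y":-2.23,"z":0,"spin":0,"grip":0.76},{"x":2.85,"y":-2.23,"z":0,"spin":0,"grip":0.76},{"x":2.85,"y":-2.23,"z":0,"spin":0,"grip":0.76},{"x":2.85,"y":-2.23,"z":0,"spin":0,"grip":0.76},{"x":2.85,"y":-2.23,"z":0,"spin":0,"grip":0.76},{"x":2.85,"y":-2.23,"z":0,"spin":0,"grip":0.76},{"x":2.85,"y":-2.23,"z":0,"spin":0,"grip":0.76},{"x":2.85,"y":-2.23,"z":0,"spin":0,"grip":0.76},{"x":2.85,"y":-2.23,"z":0,"spin":0,"grip":0.76},{"x":2.85,"y":-2.23,"z":0,"spin":0,"grip":0.76}]' 20
python3 -m jog '[{"x":0,"y":0,"z":0,"spin":-0.12,"grip":0.76},{"x":0,"y":0,"z":0,"spin":-0.12,"grip":0.76},{"x":0,"y":0,"z":0,"spin":-0.12,"grip":0.76},{"x":0,"y":0,"z":0,"spin":-0.12,"grip":0.76},{"x":0,"y":0,"z":0,"spin":-0.12,"grip":0.76},{"x":0,"y":0,"z":0,"spin":-0.12,"grip":0.76},{"x":0,"y":0,"z":0,"spin":-0.12,"grip":0.76},{"x":0,"y":0,"z":0,"spin":-0.12,"grip":0.76},{"x":0,"y":0,"z":0,"spin":-0.12,"grip":0.76},{"x":0,"y":0,"z":0,"spin":-0.12,"grip":0.76},{"x":0,"y":0,"z":0,"spin":-0.12,"grip":0.76},{"x":0,"y":0,"z":0,"spin":-0.12,"grip":0.76},{"x":0,"y":0,"z":0,"spin":0,"grip":0.76},{"x":0,"y":0,"z":0,"spin":0,"grip":0.76},{"x":0,"y":0,"z":0,"spin":0,"grip":0.76}]'
```

```text
clock: 1.6
eef_pos: [557.0, -57.0, 231.0]
tcp_rot: [-3.141, 0.0, 0.306]
contact_force: [0.6, -1.4, -0.2]
opening: 0.238
grasp_force: 0.0
clock: 2.85
eef_pos: [556.4, -58.8, 231.1]
tcp_rot: [-3.141, -0.0, 1.742]
contact_force: [-0.2, 0.1, -0.2]
opening: 0.239
grasp_force: 0.0
```

```bash
python3 -m jog '[{"x":0,"y":0,"z":2.5,"spin":0,"grip":0.76},{"x":0,"y":0,"z":2.5,"spin":0,"grip":0.76},{"x":0,"y":0,"z":2.5,"spin":0,"grip":0.76},{"x":0,"y":0,"z":2.5,"spin":0,"grip":0.76},{"x":0,"y":0,"z":2.5,"spin":0,"grip":0.76},{"x":0,"y":0,"z":2.5,"spin":0,"grip":0.76},{"x":0,"y":0,"z":1.2,"spin":0,"grip":0.76},{"x":0,"y":0,"z":0,"spin":0,"grip":0.76},{"x":0,"y":0,"z":0,"spin":0,"grip":0.76}]' 
python3 - <<'E'
from h import *
f=snap('side','s1.png'); g=snap('top','t1.png')
a=f['pixels'][170:270,240:350]
cv2.imwrite('pics/cs1.png',cv2.convertScaleAbs(cv2.resize(a,None,fx=6,fy=6,interpolation=cv2.INTER_CUBIC),alpha=1.4))
E
```

```text
clock: 3.6
eef_pos: [556.5, -58.8, 69.3]
tcp_rot: [-3.141, -0.0, 1.745]
contact_force: [-0.4, -0.5, 1.3]
opening: 0.241
grasp_force: 0.0
```

View pics/cs1.png

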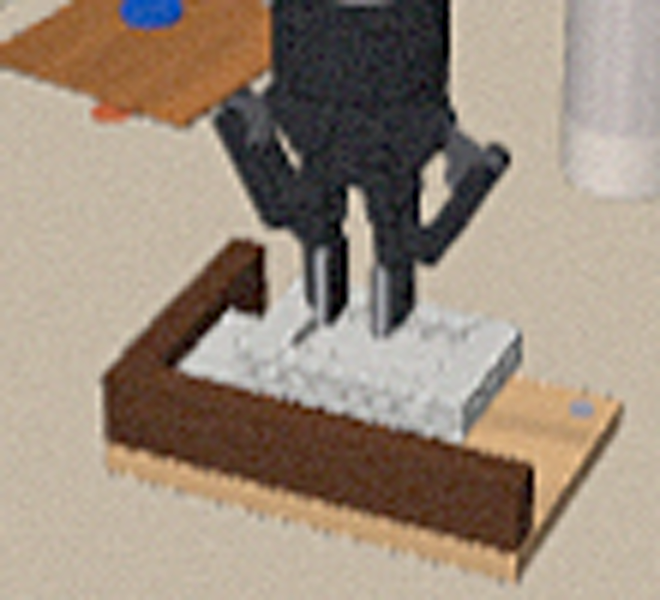

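The shut-ish fingertips hover over the hollow, with the front tip at crop (325,315), just behind its +x wall. Descending until contact.

```bash
python3 -m jog '[{"x":0,"y":0,"z":0.5,"spin":0,"grip":0.76},{"x":0,"y":0,"z":0.3,"spin":0,"grip":0.76},{"x":0,"y":0,"z":0.3,"spin":0,"grip":0.76},{"x":0,"y":0,"z":0,"spin":0,"grip":0.76}]'
python3 -m jog '[{"x":0,"y":0,"z":0.2,"spin":0,"grip":0.76},{"x":0,"y":0,"z":0.2,"spin":0,"grip":0.76},{"x":0,"y":0,"z":0,"spin":0,"grip":0.76}]'
python3 -m jog '[{"x":0,"y":0,"z":0.1,"spin":0,"grip":0.76},{"x":0,"y":0,"z":0.1,"spin":0,"grip":0.76},{"x":0,"y":0,"z":0,"spin":0,"grip":0.76}]'
```

```text
clock: 4.03
eef_pos: [556.3, -58.8, 58.0]
tcp_rot: [-3.141, -0.0, 1.746]
contact_force: [0.5, 1.0, 0.7]
opening: 0.242
grasp_force: 0.0
clock: 4.28
eef_pos: [556.3, -58.8, 53.9]
tcp_rot: [-3.141, -0.0, 1.746]
contact_force: [-0.5, 0.2, -0.7]
opening: 0.24
grasp_force: 0.0
clock: 4.53
eef_pos: [556.4, -58.8, 52.1]
tcp_rot: [-3.141, -0.0, 1.746]
contact_force: [-0.3, 0.5, 1.0]
opening: 0.24
grasp_force: 0.0
```

```bash
for i in 1 ; do python3 -m jog '[{"x":0,"y":0,"z":0.1,"spin":0,"grip":0.76},{"x":0,"y":0,"z":0.1,"spin":0,"grip":0.76},{"x":0,"y":0,"z":0,"spin":0,"grip":0.76}]' | grep -E 'eef|contact'; python3 -m jog '[{"x":0,"y":0,"z":0.1,"spin":0,"grip":0.76},{"x":0,"y":0,"z":0,"spin":0,"grip":0.76}]'| grep -E 'eef|contact'; done
```

```text
eef_pos: [556.6, -58.8, 50.2]
contact_force: [-0.0, -0.1, -0.1]
eef_pos: [556.6, -58.8, 50.1]
contact_force: [-3.9, 1.1, 12.3]
```

```bash
python3 -m jog '[{"x":0,"y":0,"z":0,"spin":0,"grip":0.76},{"x":0,"y":0,"z":0,"spin":0,"grip":0.76},{"x":0,"y":0,"z":0,"spin":0,"grip":0.76}]'
python3 -m jog '[{"x":0.1,"y":0.1,"z":0,"spin":0,"grip":0.76},{"x":0.1,"y":0.1,"z":0,"spin":0,"grip":0.76},{"x":0.1,"y":0.1,"z":0,"spin":0,"grip":0.76},{"x":0.1,"y":0.1,"z":0,"spin":0,"grip":0.76}]'
python3 -m jog '[{"x":0.1,"y":0.1,"z":0,"spin":0,"grip":0.76},{"x":0.1,"y":0.1,"z":0,"spin":0,"grip":0.76},{"x":0.1,"y":0.1,"z":0,"spin":0,"grip":0.76},{"x":0.1,"y":0.1,"z":0,"spin":0,"grip":0.76}]'
```

```text
clock: 5.2
eef_pos: [556.6, -58.8, 50.2]
tcp_rot: [3.141, 0.0, 1.746]
contact_force: [-3.6, 0.7, 10.3]
opening: 0.246
grasp_force: 5.6
clock: 5.53
eef_pos: [559.0, -55.3, 50.1]
tcp_rot: [-3.14, 0.001, 1.747]
contact_force: [-6.8, -9.1, 14.1]
opening: 0.243
grasp_force: 7.0
clock: 5.87
eef_pos: [562.1, -50.9, 50.1]
tcp_rot: [-3.14, 0.002, 1.746]
contact_force: [-7.1, -9.1, 15.7]
opening: 0.244
grasp_force: 7.7
```

```bash
python3 -m jog '[{"x":0.1,"y":0.1,"z":0,"spin":0,"grip":0.76},{"x":0.1,"y":0.1,"z":0,"spin":0,"grip":0.76},{"x":0.1,"y":0.1,"z":0,"spin":0,"grip":0.76},{"x":0.1,"y":0.1,"z":0,"spin":0,"grip":0.76}]'
python3 - <<'E'
from h import *
f=snap('side','s2.png'); g=snap('top','t2.png')
a=f['pixels'][190:270,240:350]; b=g['pixels'][158:258,305:390]
r=lambda i,h:cv2.convertScaleAbs(cv2.resize(i,(int(i.shape[1]*h/i.shape[0]),h),interpolation=cv2.INTER_CUBIC),alpha=1.4)
cv2.imwrite('pics/cs2.png',np.vstack([r(a,480)]))
E
```

```text
clock: 6.2
eef_pos: [565.4, -46.3, 50.1]
tcp_rot: [-3.14, 0.002, 1.746]
contact_force: [-6.8, -9.6, 14.3]
opening: 0.24
grasp_force: 7.7
```

View pics/cs2.png

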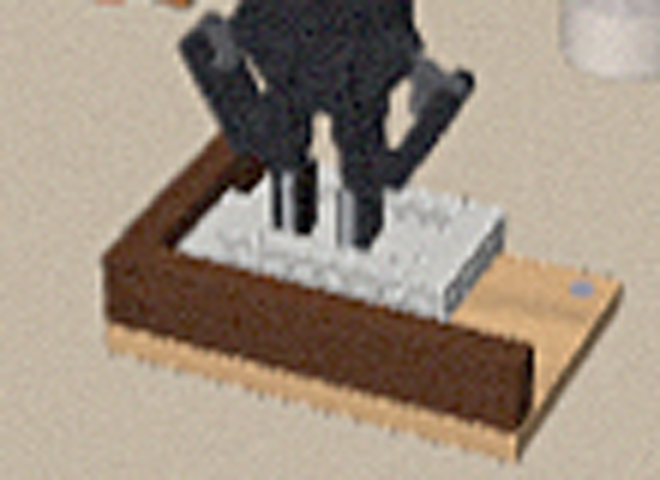

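```bash
python3 - <<'E'
from h import *
f=load('side')
a=at(f,240+520/6-.4,170+330/6-.4,60);b=at(f,240+503/6-.4,190+212/6-.4,60)
d=b-a;c,s=np.cos(.172),np.sin(.172);print(a,b,'jig move',c*d[0]+s*d[1],-s*d[0]+c*d[1])
E
python3 -m jog '[{"x":0.1,"y":0.15,"z":0,"spin":0,"grip":0.76},{"x":0.1,"y":0.15,"z":0,"spin":0,"grip":0.76},{"x":0.1,"y":0.15,"z":0,"spin":0,"grip":0.76},{"x":0.1,"y":0.15,"z":0,"spin":0,"grip":0.76}]'
python3 -m jog '[{"x":0.05,"y":0.15,"z":0,"spin":0,"grip":0.76},{"x":0.05,"y":0.15,"z":0,"spin":0,"grip":0.76},{"x":0.05,"y":0.15,"z":0,"spin":0,"grip":0.76},{"x":0.05,"y":0.15,"z":0,"spin":0,"grip":0.76}]'
```

```text
[ 502.03061112 -103.57245313   60.        ] [507.47673036 -97.88560358  60.        ] jig move 6.339081031749933 4.670816238194588
clock: 6.63
eef_pos: [569.9, -41.3, 50.1]
tcp_rot: [-3.138, 0.001, 1.746]
contact_force: [-9.8, -9.3, 17.8]
opening: 0.239
grasp_force: 9.3
clock: 6.97
eef_pos: [574.2, -38.2, 50.1]
tcp_rot: [-3.136, 0.001, 1.746]
contact_force: [-15.4, -8.5, 21.4]
opening: 0.241
grasp_force: 11.9
```

```bash
python3 -m jog '[{"x":0.05,"y":0.15,"z":-0.03,"spin":0,"grip":0.76},{"x":0.05,"y":0.15,"z":0,"spin":0,"grip":0.76},{"x":0.05,"y":0.15,"z":0,"spin":0,"grip":0.76}]'
python3 -m jog '[{"x":0.05,"y":0.15,"z":0,"spin":0,"grip":0.76},{"x":0.05,"y":0.15,"z":0,"spin":0,"grip":0.76},{"x":0.05,"y":0.15,"z":0,"spin":0,"grip":0.76}]'
```

```text
clock: 7.22
eef_pos: [578.8, -35.6, 50.1]
tcp_rot: [-3.137, 0.0, 1.746]
contact_force: [-10.8, -6.8, 16.6]
opening: 0.243
grasp_force: 9.4
clock: 7.47
eef_pos: [582.8, -33.3, 50.1]
tcp_rot: [-3.136, 0.0, 1.746]
contact_force: [-11.1, -5.7, 17.8]
opening: 0.237
grasp_force: 9.4
```

```bash
python3 -m jog '[{"x":0.05,"y":0.1,"z":0,"spin":0,"grip":0.76},{"x":0.05,"y":0.1,"z":0,"spin":0,"grip":0.76},{"x":0,"y":0,"z":0,"spin":0,"grip":0.76}]'
python3 -m jog '[{"x":0.05,"y":0.1,"z":0,"spin":0,"grip":0.76},{"x":0.05,"y":0.1,"z":0,"spin":0,"grip":0.76},{"x":0,"y":0,"z":0,"spin":0,"grip":0.76}]'
```

```text
clock: 7.72
eef_pos: [585.0, -32.0, 50.1]
tcp_rot: [-3.137, 0.001, 1.746]
contact_force: [-10.8, -6.3, 15.5]
opening: 0.239
grasp_force: 8.8
clock: 7.97
eef_pos: [585.5, -31.6, 50.1]
tcp_rot: [-3.134, 0.001, 1.747]
contact_force: [-15.5, -12.7, 20.7]
opening: 0.237
grasp_force: 12.5
```

```bash
python3 - <<'E'
from h import *
f=snap('side','s3.png'); g=snap('top','t3.png')
r=lambda i,s:cv2.convertScaleAbs(cv2.resize(i,None,fx=s,fy=s,interpolation=cv2.INTER_CUBIC),alpha=1.4)
a=r(f['pixels'][190:270,240:335],5); b=r(g['pixels'][168:248,315:380],5)
cv2.imwrite('pics/c3.png',np.hstack([a,b]))
E
```

```text
(no output)
```

View pics/c3.png

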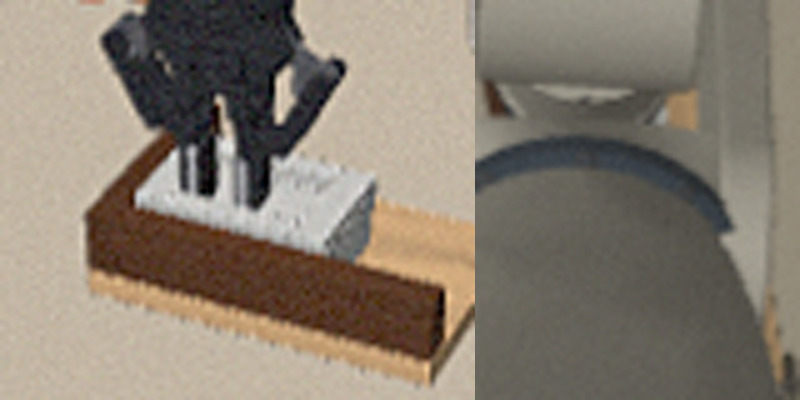

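```bash
python3 -m jog '[{"x":0.1,"y":0,"z":-0.04,"spin":0,"grip":0.76},{"x":0.1,"y":0,"z":0,"spin":0,"grip":0.76},{"x":0,"y":0,"z":0,"spin":0,"grip":0.76}]'
python3 -m jog '[{"x":0.1,"y":0,"z":0,"spin":0,"grip":0.76},{"x":0,"y":0.1,"z":0,"spin":0,"grip":0.76},{"x":0,"y":0,"z":0,"spin":0,"grip":0.76}]'
```

```text
clock: 8.32
eef_pos: [585.6, -30.9, 50.2]
tcp_rot: [-3.135, 0.003, 1.747]
contact_force: [-13.9, -21.0, 13.4]
opening: 0.239
grasp_force: 15.4
clock: 8.57
eef_pos: [585.7, -30.8, 50.2]
tcp_rot: [-3.134, 0.004, 1.747]
contact_force: [-15.0, -26.1, 16.5]
opening: 0.24
grasp_force: 18.9
```

```bash
python3 -m jog '[{"x":-0.1,"y":-0.1,"z":0,"spin":0,"grip":0.76},{"x":-0.1,"y":-0.1,"z":0,"spin":0,"grip":0.76},{"x":-0.05,"y":0,"z":0,"spin":0,"grip":0.76},{"x":0,"y":0,"z":0,"spin":0,"grip":0.76}]'
```

```text
clock: 8.9
eef_pos: [585.6, -31.0, 50.2]
tcp_rot: [-3.137, 0.001, 1.746]
contact_force: [-10.4, -10.2, 12.5]
opening: 0.24
grasp_force: 13.8
```

```bash
python3 -m jog '[{"x":-0.06,"y":-0.08,"z":-0.03,"spin":0,"grip":0.76},{"x":-0.06,"y":-0.08,"z":-0.03,"spin":0,"grip":0.76},{"x":0,"y":0,"z":0,"spin":0,"grip":0.76}]'
```

```text
clock: 9.15
eef_pos: [585.6, -31.2, 50.3]
tcp_rot: [-3.14, -0.0, 1.746]
contact_force: [-3.4, -3.0, 0.9]
opening: 0.243
grasp_force: 1.9
```

```bash
python3 -m jog '[{"x":-0.06,"y":-0.07,"z":0,"spin":0,"grip":0.76},{"x":-0.05,"y":-0.05,"z":-0.03,"spin":0,"grip":0.76},{"x":-0.05,"y":-0.05,"z":-0.05,"spin":0,"grip":0.76},{"x":-0.05,"y":-0.05,"z":-0.1,"spin":0,"grip":0.76},{"x":0,"y":0,"z":0,"spin":0,"grip":0.76}]'
```

```text
clock: 9.57
eef_pos: [585.1, -33.3, 52.7]
tcp_rot: [3.141, 0.0, 1.746]
contact_force: [-0.1, 0.3, -0.7]
opening: 0.239
grasp_force: 0.0
```

Free of contact. Lift clear and swing aside, so the top camera can see the stack.

```bash
python3 -m jog '[{"x":0,"y":0,"z":-0.3,"spin":0,"grip":0.76},{"x":0,"y":0,"z":-0.6,"spin":0,"grip":0.76},{"x":0,"y":0,"z":-1.5,"spin":0,"grip":0.76},{"x":0,"y":0,"z":-3,"spin":0,"grip":0.76},{"x":0,"y":0,"z":-3,"spin":0,"grip":0.76},{"x":0,"y":0,"z":-3,"spin":0,"grip":0.76},{"x":0,"y":0,"z":-3,"spin":0,"grip":0.76},{"x":0,"y":0,"z":-3,"spin":0,"grip":0.76},{"x":0,"y":0,"z":-3,"spin":0,"grip":0.76}]' | grep -E 'eef|cont'
python3 -m jog '[{"x":-4,"y":-1,"z":0,"spin":0,"grip":0.76},{"x":-4,"y":-1,"z":0,"spin":0,"grip":0.76},{"x":-4,"y":-1,"z":0,"spin":0,"grip":0.76},{"x":-4,"y":-1,"z":0,"spin":0,"grip":0.76},{"x":-4,"y":-1,"z":0,"spin":0,"grip":0.76},{"x":-4,"y":-1,"z":0,"spin":0,"grip":0.76},{"x":-4,"y":-1,"z":0,"spin":0,"grip":0.76},{"x":0,"y":0,"z":0,"spin":0,"grip":0.76},{"x":0,"y":0,"z":0,"spin":0,"grip":0.76}]' | grep -E 'clock|eef|cont'
python3 - <<'E'
from h import *
f=snap('side','s4.png'); g=snap('top','t4.png')
r=lambda i,s:cv2.convertScaleAbs(cv2.resize(i,None,fx=s,fy=s,interpolation=cv2.INTER_CUBIC),alpha=1.4)
a=r(f['pixels'][205:270,255:345],5); b=r(g['pixels'][163:256,310:380],5)
h=max(a.shape[0],b.shape[0]); p=lambda i:cv2.copyMakeBorder(i,0,h-i.shape[0],0,0,0)
cv2.imwrite('pics/c4.png',np.hstack([p(a),p(b)]))
E
```

```text
eef_pos: [584.5, -33.2, 258.6]
contact_force: [-0.1, -0.4, -0.1]
clock: 11.07
eef_pos: [563.9, -323.4, 256.6]
contact_force: [-0.1, 1.5, -0.5]
```

View pics/c4.png

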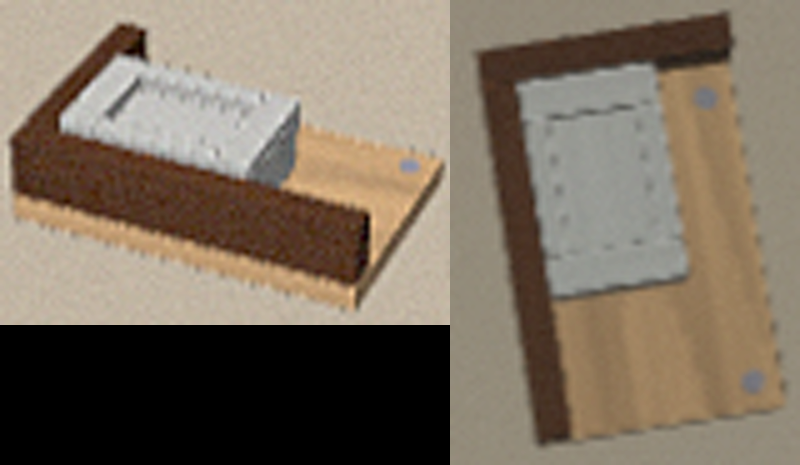

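The stack sits in the corner with no lower face showing. Upper top corners read at crop (516,82), (654,65), (688,272), (555,293). One numeric check.

```bash
python3 - <<'E'
from fit import *
f=load('top')
T=lambda u,v:('t',310+(u-450)/5-.4,163+v/5-.4)
up=[(55,35,60),(55,-35,60),(-55,-35,60),(-55,35,60)]
p,r=fit(f,f,up,[T(516,82),T(654,65),T(688,272),T(555,293)],[577,-44,.17]);print(p,r.tolist())
jig=[(100,65,53),(100,-65,53),(-100,65,53),(-100,-65,15)]
q,r=fit(f,f,jig,[T(477,50),T(730,13),T(540,443),T(784,407)],[553,-59,.17]);print(q,r.tolist())
d=p[:2]-q[:2];c,s=np.cos(q[2]),np.sin(q[2]);print('in jig (want 27,12)',c*d[0]+s*d[1],c*d[1]-s*d[0],p[2]-q[2])
E
```

```text
[ 5.76402263e+02 -4.32391848e+01  1.67879416e-01] [[0.2, -0.0], [-0.0, -1.0], [0.4, 0.3], [-0.6, 0.5]]
[ 5.53381046e+02 -5.93261020e+01  1.61272955e-01] [[-0.0, 0.4], [-0.0, 0.0], [-0.5, -0.5], [0.6, 0.1]]
in jig (want 27,12) 25.305639567645958 12.181541409158246 0.00660646133263057
```

```bash
python3 -c "
from rig import *
print(sign_off())"
```

```text
the job is handed in; nothing more can be done
None
```

I pressed the upper block and slid it against both fences, where it stopped, then released it and handed the job in. My last camera fit put it within about 2 mm of home (about 1.7 mm short in x, 0.2 mm in y, 0.007 rad in yaw), and I don't have the judge's result.

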